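Pack the turned samples into their six-well case

ROBOT

A 6-joint arm with a two-finger parallel gripper is mounted at the origin on a cart in front of the work surface, level with it; the furniture and walls round the work are solid. World frame = base frame: x ahead of the robot, y to its left, z up, the work surface at z = 0. Lengths are in m, angles in degrees, forces in N, time in s.
With the tool pointing down it reaches from about 0.375 to 0.9 m from the base axis. Payload 3.1 kg.
Tool frame: the origin (TCP) lies on the centre line of the jaws, within the pads' length; the fingertips stand 25 mm ahead of it and the grasp point (between the pads) lies 6 mm ahead of it; y points along the fingers, x is the direction in which the jaws open and shut, and the axes are right-handed (so a half turn about y gives the same grasp; the last joint's range is limited). The gripper opens to 87 mm and grips with 3 to 60 N. Pads are 19 mm wide; open, the fingers measure 117 mm over their backs; the gripper's body (75 mm by 190 mm) begins 51 mm behind the grasp point.
Start: joints at [58.528, 30.224, 82.088, -0, 67.689, -10.227], TCP at [0.226, 0.583, 0.248] pointing down, gripper open.
Joint ranges: [-176.69, 176.69], [-43.24, 126.21], [12.49, 139.97], [-82, 262], [0, 151.66], [-163.58, 163.58]. Speed limits (degrees/s): [159.86, 159.86, 180, 180, 180, 180].

INTERFACE

Orientations are given as a 3x3 rotation matrix whose columns are the frame's x, y, z axes.
In Python, from rig import * gives the robot as it stands.
- The arm moves only by the tool play_rows, never from a script. Its argument "commands" is a list of rows, each a list of 2 entries, a list of its own where there are three numbers: the shift along the world's x, y, z in m, then the turn, a rotation vector about the world's x, y, z in rad. A call has 1 to 10 rows; each row is the pose to reach, as a shift and turn from the pose commanded when the call began; what a row does not reach only later rows make up. A row lasts 1/8 s, in which the tool goes at most 62.5 mm and 10.7 degrees, less where a joint would pass 70% of its speed; a pose out of reach is approached as far as the arm can. A call with a gripper value outside its range is refused whole. "gripper" is the finger opening in m, from 0 to 0.087, set as the call begins (left out, the last holds). The fingers move at their own pace and stop on an object; the grip force is fixed at half the most. Time passes only in rows, so rows that repeat a pose let the fingers close. It gives the time, the measured TCP pose, the force and the opening at its end, in the units of the state.
- read_state(): the state, without advancing time (a new reading comes with each control period).
- capture(name): name is "scene" or "top"; returns a dict with "frame" (480x640x3 uint8, red, green, blue), "depth" (480x640 float32, m along the optical axis (not along the pixel's ray), 0 where there is no reading), "mtx" (3x3 intrinsics, pixels), "dist_coeffs" ([k1, k2, p1, p2, k3] as OpenCV has them; the pictures are not rectified), "cam_to_world" (4x4, takes a point from camera to world coordinates). Camera axes: x right, y down, z forward; pixel columns grow to the right and rows downward; lengths in m; the calibration is good to about 2 mm. A picture is of the moment at which its call begins.
- hand_in(): hands the job in, once; it reports no verdict.
The state is a dict: "time_s": time; "joint_positions": joint angles; "qvel": joint speeds; "tau": joint torques, N m; "position": TCP position; "tcp_rot": TCP orientation; "force": force on the tool from outside, world axes, zero at the start; "moment": the same for the moment, N m; "opening": opening from 0.0 (shut) to 1.0 (fully open).
Only numpy, scipy, OpenCV 4.12 (cv2) and the standard library are available. Lean on these libraries where they do the work, as an engineer would, in place of code of your own. Each camera call takes 0.05 s, during which the arm holds its last target. There are 200 camera calls.

TASK

Pack the turned steel samples that stand about the bench into the six-well case: tip the case's cover up by its pull, draw it out from under the two rear clips and lay it flat on the bench, then stand each sample, flange down, in an empty well of its own; samples already in the case stay in their wells. When all are packed, close the case again: slip the cover's rear edge under the clips and lower its front until it lies fully seated inside the rim. Leave the round tin and the dial indicator where they are.

Things in the scene. Friction and masses are not known exactly. Their poses are not given: they have to be found in the camera images.
- case: six-well sample case of pale plywood, fixed to the bench, 146 mm front to back (its x), 230 mm wide (its y). Walls 11 mm thick, 79 mm high (rear 82 mm). Origin: centre of its underside; x to the rear, away from the robot, y to its left, z up. Inside 124 x 208 mm; floor 6 mm up; a black insert with six round wells reaches 24 mm up
- case_seat (a point): centre of the case's rim seat, 72 mm above the bench; axes as the case. Inside the 5 mm lip a 6 mm wide ledge runs all round at this height; the recess inside the lip is 136 x 220 mm and the cover lies in it on the ledge, 3 mm of play each side. The front and side lips stand 7 mm above the ledge, so the cover cannot slide out flat: its front must be tipped up over the lip
- clip_left (a point): middle of the front edge of the left steel clip, on its underside (the right clip mirrors it): 57 mm behind the case's centre, 62 mm to its left, 82 mm above the bench. 34 mm wide, 2.5 mm thick, it reaches forward from the rear wall over the rear ledge and overlaps the seated cover's rear edge by 8 mm, 5 mm above it; under it the cover can tip to about 0.4 rad and be drawn forward
- cover: the case's loose cover, a plywood panel 130 mm (its x) by 214 mm (its y), 5 mm thick, about 0.14 kg, with a bar pull on top near its front edge. Origin at the centre of its underside; x to the rear, y to the left, z up. At the start it lies seated on the ledge under the clips, with 3 mm of play on each side
- cover_mid (a point): the middle of the cover panel, half-way through its thickness (2.5 mm above its underside); axes as the cover. 74.5 mm above the bench when seated, 2.5 mm when the cover lies on the bench
- cover_pull (a point): the centre of the dark wooden bar pull on the cover: 14 mm thick along x, 64 mm long along y, standing 30 mm above the panel (its centre 15 mm above the panel's top face), 52 mm in front of the cover's middle
- well1 (a point): front left well of the case: centre of its floor, 6 mm above the bench; a round well of 54 mm diameter, 18 mm deep (its mouth 24 mm above the bench, chamfered), 60 mm from the next
- well2 (a point): front middle well of the case: centre of its floor, 6 mm above the bench; a round well of 54 mm diameter, 18 mm deep (its mouth 24 mm above the bench, chamfered), 60 mm from the next
- well3 (a point): front right well of the case: centre of its floor, 6 mm above the bench; a round well of 54 mm diameter, 18 mm deep (its mouth 24 mm above the bench, chamfered), 60 mm from the next
- well4 (a point): rear left well of the case: centre of its floor, 6 mm above the bench; a round well of 54 mm diameter, 18 mm deep (its mouth 24 mm above the bench, chamfered), 60 mm from the next
- well5 (a point): rear middle well of the case: centre of its floor, 6 mm above the bench; a round well of 54 mm diameter, 18 mm deep (its mouth 24 mm above the bench, chamfered), 60 mm from the next
- well6 (a point): rear right well of the case: centre of its floor, 6 mm above the bench; a round well of 54 mm diameter, 18 mm deep (its mouth 24 mm above the bench, chamfered), 60 mm from the next
- sample1_mid (a point): turned steel sample: dark round flange 46 mm across, 16 mm thick, with a bright 20 mm diameter journal standing on it, 60 mm tall in all, 0.33 kg. Point at half height, 30 mm from the flange's flat face; z along the journal, up when it stands on its flange. To be packed: stands on the bench, flange down, on the left half of the bench; may be absent
- sample2_mid (a point): turned steel sample: dark round flange 46 mm across, 16 mm thick, with a bright 20 mm diameter journal standing on it, 60 mm tall in all, 0.33 kg. Point at half height, 30 mm from the flange's flat face; z along the journal, up when it stands on its flange. To be packed: stands on the bench, flange down, on the left half of the bench; may be absent
- sample3_mid (a point): turned steel sample: dark round flange 46 mm across, 16 mm thick, with a bright 20 mm diameter journal standing on it, 60 mm tall in all, 0.33 kg. Point at half height, 30 mm from the flange's flat face; z along the journal, up when it stands on its flange. To be packed: stands on the bench, flange down, on the left half of the bench; may be absent
- sample4_mid (a point): turned steel sample: dark round flange 46 mm across, 16 mm thick, with a bright 20 mm diameter journal standing on it, 60 mm tall in all, 0.33 kg. Point at half height, 30 mm from the flange's flat face; z along the journal, up when it stands on its flange. To be packed: stands on the bench, flange down, on the left half of the bench; may be absent
- packed1_mid (a point): turned steel sample: dark round flange 46 mm across, 16 mm thick, with a bright 20 mm diameter journal standing on it, 60 mm tall in all, 0.33 kg. Point at half height, 30 mm from the flange's flat face; z along the journal, up when it stands on its flange. Already packed: stands in one of the wells under the cover and stays there; may be absent
- packed2_mid (a point): turned steel sample: dark round flange 46 mm across, 16 mm thick, with a bright 20 mm diameter journal standing on it, 60 mm tall in all, 0.33 kg. Point at half height, 30 mm from the flange's flat face; z along the journal, up when it stands on its flange. Already packed: stands in one of the wells under the cover and stays there; may be absent
- packed3_mid (a point): turned steel sample: dark round flange 46 mm across, 16 mm thick, with a bright 20 mm diameter journal standing on it, 60 mm tall in all, 0.33 kg. Point at half height, 30 mm from the flange's flat face; z along the journal, up when it stands on its flange. Already packed: stands in one of the wells under the cover and stays there; may be absent
- grease_tin: round flat tin with a dark green lid, 67 mm across and 29 mm high; a bystander; origin under its centre
- dial_gauge: dial indicator lying on its back, 100 x 60 x 20 mm, behind the case; a bystander; origin under its centre
Not all that is in view belongs to the job. Leave any orange look-alike of the part that bears sample2_mid alone.

How it is judged:
By the outcome, as a careful person would: the job done as asked, in the order asked, and still so for the second after the job is handed in, with the robot touching nothing.
Of sample1, sample2, sample3, sample4 only 3 to 4 are there at a start; the rules pass over those that are not, and their reading is None.
Of packed1, packed2, packed3 only 1 to 2 are there at a start; the rules pass over those that are not, and their reading is None.
At some moment in a run one of sample1, sample2, sample3, sample4 may be knocked a few centimetres aside while the robot is not near it.
It also fails if it takes over 208 s, if anything falls off the work surface, if the arm or the gripper's body presses on something with over 40 N, if the wrist force passes 120 N, or if a joint passes its speed limit or range.

## Working session

There is one attempt and no reset: what is moved stays moved. The work goes in short steps, Python scripts to look and compute and a tool call to move; the robot and the scene stay as the last step left them, time stands still between calls to the robot, and variables do not carry over. Pictures are saved under pics/ and viewed, about 12 in all and at most 16, crops included, and the job is handed in when it is done.

Besides the shell and the picture viewer there is one more tool, called in YAML: its name, and indented under it one key for each argument. play_rows: Moves the arm, as the interface text tells. Its arguments: {"type":"object","properties":{"commands":{"type":"array"},"gripper":{"type":"number"}},"required":["commands"]}

```bash
ls; mkdir -p pics; cat > h.py <<'E'
from rig import *
import numpy as np, cv2
def save(c,n): cv2.imwrite(f'pics/{n}.png',c['frame'][:,:,::-1])
def pts(c):
    "world xyz of every pixel by depth"
    h,w=c['depth'].shape
    uv=np.stack(np.meshgrid(np.arange(w),np.arange(h)),-1).reshape(-1,1,2).astype(np.float32)
    n=cv2.undistortPoints(uv,np.array(c['mtx']),np.array(c['dist_coeffs'])).reshape(h,w,2)
    d=c['depth'][...,None]; p=np.concatenate([n*d,d],-1)
    T=np.array(c['cam_to_world']); return p@T[:3,:3].T+T[:3,3]
def ray(c,u,v,z):
    n=cv2.undistortPoints(np.array([[[u,v]]],np.float32),np.array(c['mtx']),np.array(c['dist_coeffs'])).ravel()
    T=np.array(c['cam_to_world']); d=T[:3,:3]@np.array([n[0],n[1],1]); o=T[:3,3]
    return o+d*(z-o[2])/d[2]
E
python3 - <<'E'
from h import *
for n in('scene','top'):
    c=capture(n); save(c,n+'0'); T=np.array(c['cam_to_world']);print(n,T.round(3).tolist(),np.array(c['mtx']).round(1).tolist())
s=read_state();print(s['time_s'],s['position'],np.array(s['tcp_rot']).round(3).tolist(),s['force'],s['opening'])
E
```

```text
pics
scene [[0.621, -0.404, 0.672, -0.183], [-0.784, -0.333, 0.525, -0.444], [0.012, -0.852, -0.523, 0.654], [0.0, 0.0, 0.0, 1.0]] [[576.5, 0.0, 316.7], [0.0, 576.5, 243.5], [0.0, 0.0, 1.0]]
top [[-0.007, -0.994, 0.106, 0.417], [-1.0, 0.007, -0.0, 0.085], [-0.0, -0.106, -0.994, 1.073], [0.0, 0.0, 0.0, 1.0]] [[459.8, 0.0, 317.2], [0.0, 459.8, 246.8], [0.0, 0.0, 1.0]]
0.1 [0.22611873 0.58201971 0.24668162] [[0.362, -0.001, -0.932], [0.932, -0.002, 0.362], [-0.002, -1.0, 0.0]] [ 0.04068462 -0.29036822  0.03571545] 0.9985342512074336
```

View pics/top0.png

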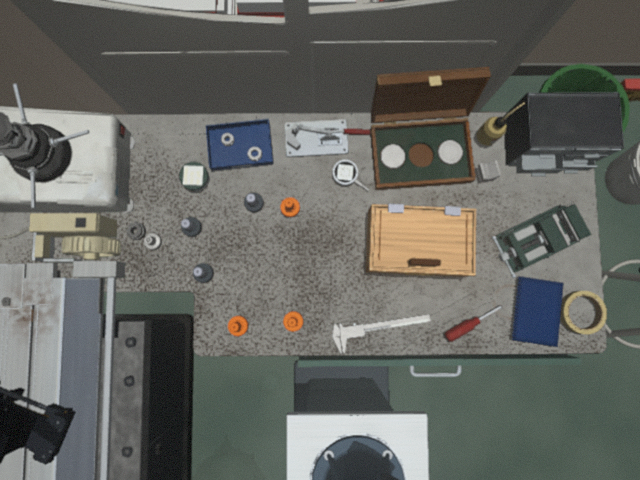

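View pics/scene0.png

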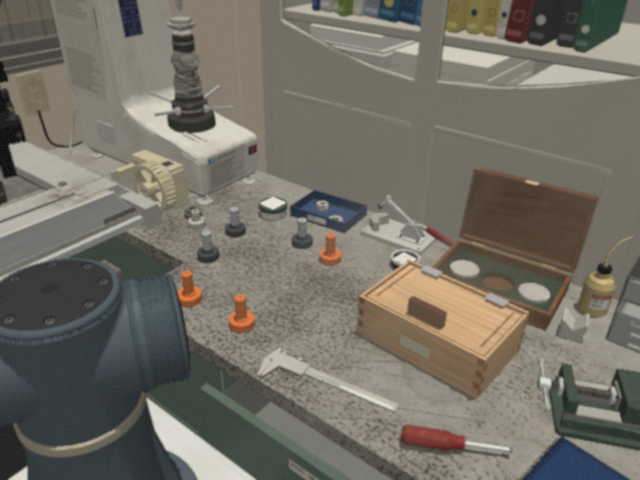

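```bash
cat >> h.py <<'E'
def samples(c,P=None):
    "gray samples: journal tops, z 0.045-0.066, not orange"
    P=pts(c) if P is None else P; hsv=cv2.cvtColor(c['frame'],cv2.COLOR_RGB2HSV)
    m=((P[...,2]>.035)&(P[...,2]<.07)&(P[...,0]>.2)&(P[...,0]<.8)&(P[...,1]>.03)&(P[...,1]<.5)).astype(np.uint8)
    n,l,st,ce=cv2.connectedComponentsWithStats(m,connectivity=8)
    out=[]
    for i in range(1,n):
        if st[i,4]<15: continue
        k=l==i; z=P[k][:,2]; t=P[k][z>z.max()-.008]
        out.append((t.mean(0).round(4).tolist(),int(st[i,4]),z.max().round(3).item(),hsv[k].mean(0).round(0).tolist(),ce[i].round(0).tolist()))
    return out
E
python3 - <<'E'
from h import *
for n in('top','scene'):
    c=capture(n);P=pts(c);print(n)
    for s in samples(c,P):print(s)
    R=(P[...,0]>.4)&(P[...,0]<.75)&(P[...,1]<.05)&(P[...,1]>-.35)
    z=P[...,2]
    m=R&(z>.068)&(z<.09)
    u=m.astype(np.uint8); k,l,st,_=cv2.connectedComponentsWithStats(u); b=l==1+st[1:,4].argmax()
    r=cv2.minAreaRect(P[b][:,:2].astype(np.float32)); print('case',r, np.percentile(P[b][:,2],[5,50,95]))
    m=R&(z>.098)&(z<.115); 
    k,l,st,_=cv2.connectedComponentsWithStats(m.astype(np.uint8)); b=l==1+st[1:,4].argmax()
    r=cv2.minAreaRect(P[b][:,:2].astype(np.float32)); print('pull',r,P[b].mean(0),P[b][:,2].max(),b.sum())
    hsv=cv2.cvtColor(c['frame'],cv2.COLOR_RGB2HSV)
    # clips: gray pixels
    m=R&(z>.076)&(z<.095)&(hsv[...,1]<50); k,l,st,ce=cv2.connectedComponentsWithStats(m.astype(np.uint8))
    for i in range(1,k):
        if st[i,4]>15: print('clip',P[l==i].mean(0),ce[i],st[i,4])
E
```

```text
top
([0.7927, 0.09, 0.0662], 163, 0.07, [93.0, 9.0, 142.0], [325.0, 132.0])
([0.7887, 0.1363, 0.0655], 21, 0.07, [85.0, 8.0, 92.0], [294.0, 131.0])
([0.7807, 0.1369, 0.0366], 15, 0.039, [93.0, 7.0, 168.0], [294.0, 139.0])
([0.6381, 0.2335, 0.0587], 82, 0.063, [113.0, 20.0, 144.0], [251.0, 198.0])
([0.6256, 0.1481, 0.0596], 78, 0.065, [12.0, 182.0, 184.0], [289.0, 203.0])
([0.5812, 0.379, 0.0592], 88, 0.064, [112.0, 18.0, 139.0], [186.0, 223.0])
([0.5473, 0.4697, 0.0372], 45, 0.041, [29.0, 8.0, 150.0], [148.0, 239.0])
([0.4732, 0.3498, 0.0592], 86, 0.063, [112.0, 20.0, 142.0], [199.0, 271.0])
([0.3611, 0.1413, 0.0594], 70, 0.063, [12.0, 188.0, 193.0], [292.0, 322.0])
([0.3516, 0.2674, 0.0592], 81, 0.063, [12.0, 190.0, 182.0], [235.0, 326.0])
case ((0.5398980379104614, -0.14613130688667297), (0.23119273781776428, 0.14888224005699158), 86.83128356933594) [0.07242212 0.07652202 0.08173392]
pull ((0.48824596405029297, -0.1430332064628601), (0.06281396746635437, 0.01408336404711008), 86.91743469238281) [ 0.48787429 -0.14307523  0.10568663] 0.11034903128327911 203
clip [ 0.60719926 -0.08642
[... 648 characters left out ...]
)
([0.6216, 0.1501, 0.059], 129, 0.062, [10.0, 135.0, 153.0], [330.0, 240.0])
([0.3473, 0.2682, 0.0595], 173, 0.063, [10.0, 161.0, 155.0], [187.0, 279.0])
([0.3569, 0.1429, 0.0589], 196, 0.062, [10.0, 154.0, 157.0], [240.0, 303.0])
case ((0.5373480916023254, -0.1428704708814621), (0.2327636182308197, 0.15276430547237396), 87.238525390625) [0.07283298 0.07794631 0.08361908]
pull ((0.4848107397556305, -0.14044389128684998), (0.06535150110721588, 0.01648033782839775), 85.36666107177734) [ 0.48231847 -0.14231179  0.10512826] 0.11080406627667927 390
clip [ 0.6043505  -0.08477048  0.0847826 ] [430.83941606 270.67153285] 137
clip [ 0.59820277 -0.20858664  0.08494282] [496.18452381 299.27380952] 168
```

play_rows:
  commands:
    - [[0.26,-0.724,-0.04],[0,0,-1.256]]
    - [[0.26,-0.724,-0.04],[0,0,-1.256]]
    - [[0.26,-0.724,-0.04],[0,0,-1.256]]
    - [[0.26,-0.724,-0.04],[0,0,-1.256]]
    - [[0.26,-0.724,-0.04],[0,0,-1.256]]
    - [[0.26,-0.724,-0.04],[0,0,-1.256]]
    - [[0.26,-0.724,-0.04],[0,0,-1.256]]
    - [[0.26,-0.724,-0.04],[0,0,-1.256]]
    - [[0.26,-0.724,-0.04],[0,0,-1.256]]
    - [[0.26,-0.724,-0.04],[0,0,-1.256]]
  gripper: 0.06

```text
time_s: 1.45
position: [0.4379, -0.007, 0.2152]
tcp_rot: [[0.998, 0.001, 0.056], [-0.056, 0.0, 0.998], [0.001, -1.0, 0.0]]
force: [0.6, 1.0, 0.5]
opening: 0.69
```

play_rows:
  commands:
    - [[0.04,-0.11,0],[0,0,0]]
    - [[0.04,-0.11,0],[0,0,0]]
    - [[0.04,-0.11,0],[0,0,0]]
    - [[0.04,-0.11,0],[0,0,0]]

```text
time_s: 1.95
position: [0.4765, -0.1144, 0.2147]
tcp_rot: [[0.998, -0.002, 0.057], [-0.057, 0.001, 0.998], [-0.002, -1.0, 0.001]]
force: [-0.1, 0.5, -0.1]
opening: 0.684
```

```bash
cat >> h.py <<'E'
def st():
    s=read_state(); R=np.array(s['tcp_rot']); print(round(s['time_s'],2),'pos',np.array(s['position']).round(4).tolist(),'az',np.degrees(np.arctan2(R[1,0],R[0,0])).round(2),'down',R[:,1].round(3).tolist(),'F',np.array(s['force']).round(1).tolist(),'open_mm',round(s['opening']*87,1)); return s
E
python3 - <<'E'
from h import *
st()
c=capture('scene');P=pts(c);save(c,'s1');z=P[...,2]
cv2.imwrite('pics/s1c.png',cv2.resize(c['frame'][150:400,320:560,::-1],None,fx=2.4,fy=2.4))
E
```

```text
1.95 pos [0.4765, -0.1144, 0.2147] az -3.25 down [-0.002, 0.001, -1.0] F [-0.1, 0.5, -0.1] open_mm 59.5
```

play_rows:
  commands:
    - [[0.01,-0.0275,-0.02],[0,0,0]]
    - [[0.01,-0.0275,-0.05],[0,0,0]]
    - [[0.01,-0.0275,-0.08],[0,0,0]]
    - [[0.01,-0.0275,-0.1],[0,0,0]]
    - [[0.01,-0.0275,-0.107],[0,0,0]]
    - [[0.01,-0.0275,-0.107],[0,0,0]]

```text
time_s: 2.75
position: [0.4872, -0.1413, 0.1082]
tcp_rot: [[0.999, -0.001, 0.055], [-0.055, 0.0, 0.999], [-0.001, -1.0, 0.0]]
force: [-1.2, -0.4, 0.3]
opening: 0.686
```

```bash
python3 - <<'E'
from h import *
st()
c=capture('scene')
cv2.imwrite('pics/s1c.png',cv2.resize(c['frame'][150:400,320:560,::-1],None,fx=2.4,fy=2.4))
E
```

```text
2.75 pos [0.4872, -0.1413, 0.1082] az -3.12 down [-0.001, 0.0, -1.0] F [-1.2, -0.4, 0.3] open_mm 59.7
```

View pics/s1c.png

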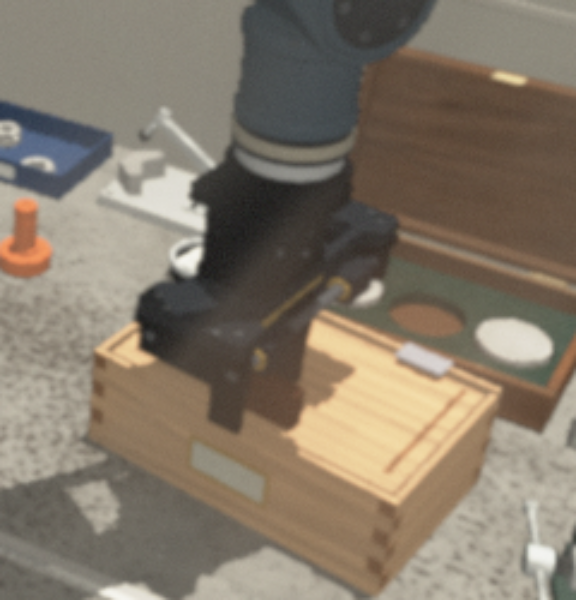

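play_rows:
  commands:
    - [[0,0,-0.001],[0,0,0]]
    - [[0,0,-0.001],[0,0,0]]
    - [[0,0,-0.001],[0,0,0]]
    - [[0,0,-0.001],[0,0,0]]
    - [[0,0,-0.001],[0,0,0]]
    - [[0,0,-0.001],[0,0,0]]
    - [[0,0,-0.001],[0,0,0]]
    - [[0,0,-0.001],[0,0,0]]
  gripper: 0.0

```text
time_s: 3.8
position: [0.4873, -0.1424, 0.1071]
tcp_rot: [[0.998, -0.0, 0.056], [-0.056, -0.0, 0.998], [-0.0, -1.0, -0.0]]
force: [-1.1, -0.5, 0.5]
opening: 0.162
```

```bash
python3 -c "
from h import *
st()"
```

```text
3.8 pos [0.4873, -0.1424, 0.1071] az -3.2 down [-0.0, -0.0, -1.0] F [-1.1, -0.5, 0.5] open_mm 14.1
```

play_rows:
  commands:
    - [[0.0,0,0.001],[0,0,0]]
    - [[0.002,0,0.0065],[0.003,0.05,0]]
    - [[0.004,0,0.0125],[0.006,0.1,0]]
    - [[0.0065,-0.0003,0.018],[0.008,0.15,0]]
    - [[0.009,-0.0005,0.0235],[0.011,0.2,0]]
    - [[0.009,-0.0005,0.0235],[0.011,0.2,0]]

```text
time_s: 4.55
position: [0.4966, -0.1428, 0.1303]
tcp_rot: [[0.978, -0.199, 0.055], [-0.054, 0.011, 0.998], [-0.199, -0.98, -0.0]]
force: [0.4, -0.8, -1.6]
opening: 0.159
```

```bash
python3 - <<'E'
from h import *
st()
c=capture('scene')
cv2.imwrite('pics/s2c.png',cv2.resize(c['frame'][150:400,320:560,::-1],None,fx=2.4,fy=2.4))
E
```

```text
4.55 pos [0.4966, -0.1428, 0.1303] az -3.17 down [-0.199, 0.011, -0.98] F [0.4, -0.8, -1.6] open_mm 13.8
```

View pics/s2c.png

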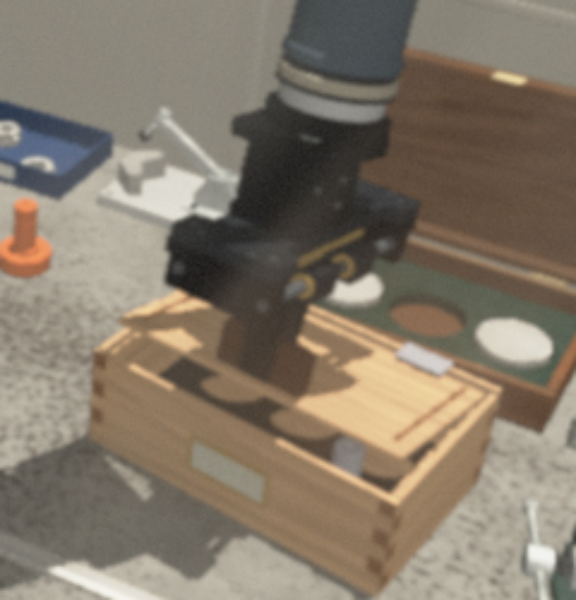

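play_rows:
  commands:
    - [[-0.008,0.0004,0.0005],[0,0,0]]
    - [[-0.016,0.0009,0.001],[0,0,0]]
    - [[-0.025,0.0014,0.001],[0,0,0]]
    - [[-0.028,0.0016,0.004],[0,0,0]]
    - [[-0.028,0.0016,0.02],[0,0,0]]
    - [[-0.028,0.0016,0.05],[0,0,0]]
    - [[-0.028,0.0016,0.08],[-0.006,-0.1,0]]
    - [[-0.028,0.0016,0.1],[-0.011,-0.2,0]]
    - [[-0.028,0.0016,0.1],[-0.011,-0.2,0]]

```text
time_s: 5.72
position: [0.4682, -0.1415, 0.2331]
tcp_rot: [[0.998, 0.003, 0.057], [-0.057, -0.002, 0.998], [0.003, -1.0, -0.002]]
force: [-1.2, -0.2, -1.9]
opening: 0.158
```

```bash
python3 - <<'E'
from h import *
st()
c=capture('top');save(c,'t1')
for s in samples(c):print(s)
c=capture('scene');save(c,'s3')
for s in samples(c):print(s)
E
```

```text
5.72 pos [0.4682, -0.1415, 0.2331] az -3.25 down [0.003, -0.002, -1.0] F [-1.2, -0.2, -1.9] open_mm 13.8
([0.7927, 0.0888, 0.0654], 159, 0.07, [90.0, 8.0, 160.0], [326.0, 132.0])
([0.7889, 0.1368, 0.0647], 22, 0.069, [84.0, 6.0, 107.0], [293.0, 132.0])
([0.6383, 0.234, 0.0589], 79, 0.063, [113.0, 19.0, 166.0], [251.0, 198.0])
([0.626, 0.148, 0.0594], 77, 0.064, [12.0, 181.0, 208.0], [289.0, 203.0])
([0.5809, 0.3791, 0.0591], 88, 0.064, [112.0, 18.0, 157.0], [187.0, 223.0])
([0.5475, 0.4699, 0.0375], 47, 0.042, [27.0, 7.0, 172.0], [148.0, 239.0])
([0.4732, 0.3499, 0.0594], 85, 0.064, [114.0, 20.0, 162.0], [199.0, 271.0])
([0.361, 0.1413, 0.0591], 70, 0.063, [12.0, 187.0, 216.0], [292.0, 322.0])
([0.3517, 0.2672, 0.0589], 79, 0.062, [12.0, 189.0, 203.0], [235.0, 326.0])
([0.5765, 0.3806, 0.0592], 120, 0.063, [37.0, 6.0, 143.0], [234.0, 213.0])
([0.5445, 0.4717, 0.0371], 32, 0.04, [21.0, 24.0, 170.0], [195.0, 211.0])
([0.6332, 0.2353, 0.0587], 133, 0.062, [35.0, 7.0, 145.0], [301.0, 225.0])
([0.4685, 0.3508, 0.0592], 136, 0.062, [34.0, 5.0, 145.0], [206.0, 237.0])
([0.6214, 0.1499, 0.0592], 134, 0.063, [10.0, 135.0, 176.0], [330.0, 240.0])
([0.3477, 0.2688, 0.0597], 174, 0.064, [11.0, 160.0, 179.0], [187.0, 279.0])
([0.3568, 0.1428, 0.0594], 194, 0.063, [10.0, 152.0, 181.0], [240.0, 303.0])
```

View pics/s3.png

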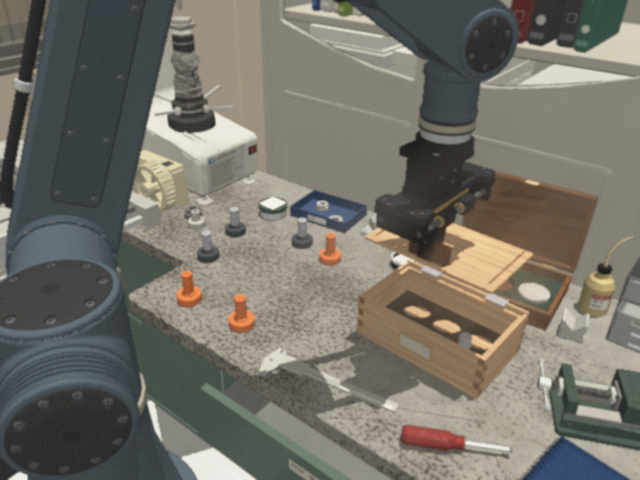

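play_rows:
  commands:
    - [[-0.003,0.05,0],[0,0,0]]
    - [[-0.006,0.11,0],[0,0,0]]
    - [[-0.01,0.17,0],[0,0,0]]
    - [[-0.014,0.23,0],[0,0,0]]
    - [[-0.018,0.29,-0.03],[0,0,0]]
    - [[-0.02,0.325,-0.06],[0,0,0]]
    - [[-0.02,0.336,-0.1],[0,0,0]]
    - [[-0.02,0.336,-0.14],[0,0,0]]
    - [[-0.02,0.336,-0.165],[0,0,0]]
    - [[-0.02,0.336,-0.18],[0,0,0]]

```text
time_s: 7.08
position: [0.4479, 0.1949, 0.048]
tcp_rot: [[0.998, -0.004, 0.055], [-0.055, -0.001, 0.998], [-0.004, -1.0, -0.001]]
force: [0.9, 0.2, -2.0]
opening: 0.158
```

```bash
python3 - <<'E'
from h import *
st()
E
```

```text
7.08 pos [0.4479, 0.1949, 0.048] az -3.17 down [-0.004, -0.001, -1.0] F [0.9, 0.2, -2.0] open_mm 13.8
```

play_rows:
  commands:
    - [[0,0,-0.006],[0,0,0]]
    - [[0,0,-0.011],[0,0,0]]
    - [[0,0,-0.013],[0,0,0]]
    - [[0,0,-0.014],[0,0,0]]
    - [[0,0,-0.014],[0,0,0]]

```text
time_s: 7.7
position: [0.4486, 0.1947, 0.037]
tcp_rot: [[0.998, 0.001, 0.056], [-0.056, 0.0, 0.998], [0.001, -1.0, 0.0]]
force: [0.6, 0.2, -2.3]
opening: 0.159
```

```bash
python3 - <<'E'
from h import *
st()
E
```

```text
7.7 pos [0.4486, 0.1947, 0.037] az -3.21 down [0.001, 0.0, -1.0] F [0.6, 0.2, -2.3] open_mm 13.9
```

play_rows:
  commands:
    - [[0,0,-0.001],[0,0,0]]
    - [[0,0,-0.002],[0,0,0]]
    - [[0,0,-0.002],[0,0,0]]

```text
time_s: 8.07
position: [0.4485, 0.1947, 0.0351]
tcp_rot: [[0.998, 0.001, 0.056], [-0.056, 0.0, 0.998], [0.001, -1.0, 0.0]]
force: [0.2, 0.1, 4.4]
opening: 0.155
```

play_rows:
  commands:
    - [[0,0,0],[0,0,0]]
    - [[0,0,0],[0,0,0]]
    - [[0,0,0],[0,0,0]]
    - [[0,0,0],[0,0,0]]
    - [[0,0,0.01],[0,0,0]]
    - [[0,0,0.04],[0,0,0]]
    - [[0,0,0.08],[0,0,0]]
    - [[0,0,0.12],[0,0,0]]
    - [[0,0,0.14],[0,0,0]]
    - [[0,0,0.14],[0,0,0]]
  gripper: 0.05

```text
time_s: 9.32
position: [0.4494, 0.195, 0.1766]
tcp_rot: [[0.998, 0.005, 0.056], [-0.056, 0.001, 0.998], [0.005, -1.0, 0.001]]
force: [-0.5, 0.1, 0.5]
opening: 0.576
```

```bash
python3 - <<'E'
from h import *
st()
for n in ('top','scene'):
  c=capture(n);save(c,n+'4'); P=pts(c)
  for s in samples(c,P):
    if s[2]>.055 and s[3][1]<60:print(s)
  m=(P[...,2]>.022)&(P[...,2]<.042)&(abs(P[...,0]-.45)<.04)&(abs(P[...,1]-.195)<.06)
  print('pull',cv2.minAreaRect(P[m][:,:2].astype(np.float32)),P[m][:,2].max())
E
```

```text
9.32 pos [0.4494, 0.195, 0.1766] az -3.2 down [0.005, 0.001, -1.0] F [-0.5, 0.1, 0.5] open_mm 50.1
([0.7925, 0.0892, 0.0659], 161, 0.07, [92.0, 9.0, 154.0], [326.0, 132.0])
([0.7891, 0.1365, 0.0669], 34, 0.07, [80.0, 7.0, 126.0], [292.0, 132.0])
([0.6381, 0.2336, 0.0588], 81, 0.063, [114.0, 19.0, 157.0], [251.0, 198.0])
([0.5808, 0.3791, 0.0592], 89, 0.064, [112.0, 18.0, 150.0], [186.0, 224.0])Traceback (most recent call last):
  File "<stdin>", line 8, in <module>
    return umr_maximum(a, axis, None, out, keepdims, initial, where)
ValueError: zero-size array to reduction operation maximum which has no identity
```

View pics/top4.png

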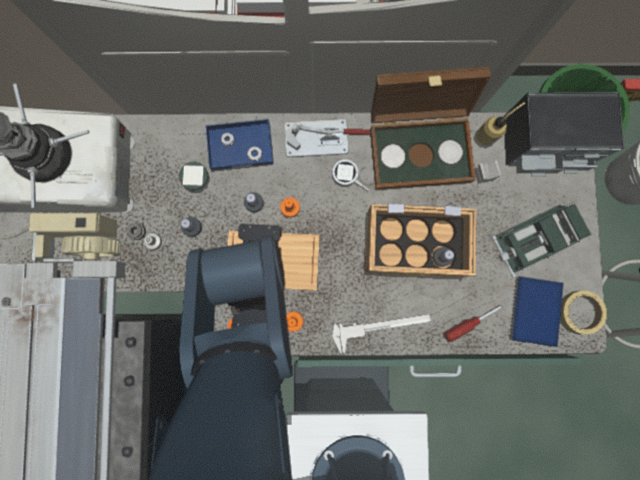

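play_rows:
  commands:
    - [[0.02,0.004,0],[0,0,0.17]]
    - [[0.04,0.008,0],[0,0,0.34]]
    - [[0.06,0.013,0],[0,0,0.52]]
    - [[0.08,0.017,0],[0,0,0.7]]
    - [[0.1,0.021,0],[0,0,0.87]]
    - [[0.12,0.026,0],[0,0,1.05]]
    - [[0.15,0.031,0],[0,0,1.22]]
    - [[0.17,0.036,0],[0,0,1.4]]
    - [[0.188,0.039,0],[0,0,1.571]]
    - [[0.188,0.039,0],[0,0,1.571]]

```text
time_s: 10.62
position: [0.6365, 0.2335, 0.1725]
tcp_rot: [[0.058, -0.002, -0.998], [0.998, -0.0, 0.058], [-0.001, -1.0, 0.002]]
force: [-0.8, -0.3, -0.5]
opening: 0.572
```

```bash
cat >> h.py <<'E'
def wells(c):
    "light well floors and rim in the case region"
    P=pts(c);hsv=cv2.cvtColor(c['frame'],cv2.COLOR_RGB2HSV);z=P[...,2]
    R=(abs(P[...,0]-.54)<.08)&(abs(P[...,1]+.145)<.12)
    m=R&(z<.018)&(hsv[...,2]>90)&(hsv[...,1]>50)
    m=cv2.morphologyEx(m.astype(np.uint8),cv2.MORPH_OPEN,np.ones((3,3)))
    n,l,s,ce=cv2.connectedComponentsWithStats(m)
    return [(P[l==i].mean(0).round(4).tolist(),int(s[i,4]),ce[i].round(1).tolist(),ray(c,*ce[i],.006).round(4).tolist()) for i in range(1,n) if s[i,4]>60]
E
python3 - <<'E'
from h import *
s=st();print(np.array(s['joint_positions']).round(1))
for n in ('top','scene'):
  c=capture(n);save(c,n+'5');P=pts(c);print(n)
  for s in samples(c,P):
    if s[2]>.055 and s[3][1]<60 and s[0][0]<.75:print(s)
  for w in wells(c): print('w',w)
  m=(P[...,2]>.022)&(P[...,2]<.042)&(abs(P[...,0]-.45)<.04)&(abs(P[...,1]-.195)<.06)
  if m.sum()>10: print('pull',cv2.minAreaRect(P[m][:,:2].astype(np.float32)),P[m][:,2].max())
E
```

```text
10.62 pos [0.6365, 0.2335, 0.1725] az 86.67 down [-0.002, -0.0, -1.0] F [-0.8, -0.3, -0.5] open_mm 49.8
[ 10.7  39.1  77.6  -0.   63.5 -75.9]
top
w ([0.5732, -0.0893, 0.0055], 372, [391.4, 228.3], [0.5731, -0.0892, 0.006])
w ([0.57, -0.1498, 0.0054], 383, [417.2, 229.5], [0.5699, -0.1497, 0.006])
w ([0.5662, -0.21, 0.0054], 356, [442.9, 231.0], [0.5661, -0.2099, 0.006])
w ([0.5132, -0.086, 0.0055], 393, [390.6, 253.8], [0.5132, -0.0859, 0.006])
w ([0.5098, -0.1461, 0.0055], 389, [416.4, 255.1], [0.5097, -0.146, 0.006])
pull ((0.4497741758823395, 0.18426823616027832), (0.044183190912008286, 0.0136960344389081), 86.36466979980469) 0.04141077882770405
scene
([0.577, 0.3808, 0.0586], 119, 0.062, [40.0, 6.0, 134.0], [234.0, 213.0])
([0.6336, 0.2353, 0.0591], 136, 0.063, [32.0, 9.0, 115.0], [302.0, 225.0])
([0.4687, 0.3507, 0.0587], 139, 0.062, [38.0, 6.0, 136.0], [206.0, 237.0])
w ([0.5807, -0.0783, 0.0067], 241, [416.3, 310.8], [0.5815, -0.078, 0.006])
w ([0.5771, -0.1392, 0.0069], 273, [445.7, 325.5], [0.5781, -0.1388, 0.006])
w ([0.4657, -0.1082, 0.0084], 713, [397.6, 351.1], [0.468, -0.1082, 0.006])
w ([0.575, -0.2048, 0.0071], 233, [480.3, 341.9], [0.5763, -0.2044, 0.006])
w ([0.5293, -0.2576, 0.0092], 223, [499.0, 370.3], [0.5317, -0.2566, 0.006])
pull ((0.4467867314815521, 0.1955297291278839), (0.06597776710987091, 0.015869634225964546), 86.43514251708984) 0.03799532170245734
```

play_rows:
  commands:
    - [[0.0005,0.0005,-0.03],[0,0,0]]
    - [[0.0005,0.0005,-0.06],[0,0,0]]
    - [[0.0005,0.0005,-0.09],[0,0,0]]
    - [[0.0005,0.0005,-0.11],[0,0,0]]
    - [[0.0005,0.0005,-0.118],[0,0,0]]
    - [[0.0005,0.0005,-0.118],[0,0,0]]

```text
time_s: 11.48
position: [0.6367, 0.2342, 0.0565]
tcp_rot: [[0.056, -0.0, -0.998], [0.998, -0.0, 0.056], [-0.0, -1.0, 0.0]]
force: [-0.3, -0.1, 0.0]
opening: 0.572
```

play_rows:
  commands:
    - [[0,0,0],[0,0,0]]
    - [[0,0,0],[0,0,0]]
    - [[0,0,0],[0,0,0]]
    - [[0,0,0],[0,0,0]]
    - [[0,0,0],[0,0,0]]
    - [[0,0,0],[0,0,0]]
  gripper: 0.0

```text
time_s: 12.22
position: [0.6372, 0.2346, 0.057]
tcp_rot: [[0.056, 0.001, -0.998], [0.998, 0.001, 0.056], [0.001, -1.0, -0.001]]
force: [0.9, 1.6, 3.4]
opening: 0.223
```

```bash
python3 - <<'E'
from h import *
s=st()
E
```

```text
12.22 pos [0.6372, 0.2346, 0.057] az 86.8 down [0.001, 0.001, -1.0] F [0.9, 1.6, 3.4] open_mm 19.4
```

play_rows:
  commands:
    - [[0,0,0.04],[0,0,0]]
    - [[0,0,0.09],[0,0,0]]
    - [[-0.002,-0.01,0.12],[0,0,0]]
    - [[-0.012,-0.06,0.12],[0,0,0]]
    - [[-0.024,-0.12,0.12],[0,0,0]]
    - [[-0.036,-0.18,0.12],[0,0,0]]
    - [[-0.048,-0.24,0.12],[0,0,0]]
    - [[-0.058,-0.29,0.12],[0,0,0]]
    - [[-0.065,-0.321,0.12],[0,0,0]]
    - [[-0.065,-0.321,0.12],[0,0,0]]

```text
time_s: 13.48
position: [0.5706, -0.0894, 0.1757]
tcp_rot: [[0.06, -0.002, -0.998], [0.998, -0.0, 0.06], [-0.0, -1.0, 0.002]]
force: [0.4, 1.0, -3.1]
opening: 0.218
```

```bash
python3 - <<'E'
from h import *
s=st()
c=capture('scene');save(c,'s6')
cv2.imwrite('pics/s6c.png',cv2.resize(c['frame'][150:400,320:560,::-1],None,fx=2.4,fy=2.4))
E
```

```text
13.47 pos [0.5706, -0.0894, 0.1757] az 86.57 down [-0.002, -0.0, -1.0] F [0.4, 1.0, -3.1] open_mm 18.9
```

View pics/s6c.png

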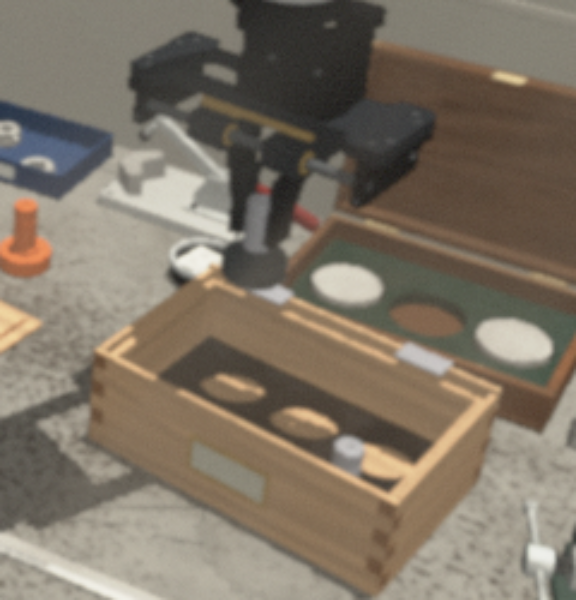

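play_rows:
  commands:
    - [[0,0,-0.03],[0,0,0]]
    - [[0,0,-0.06],[0,0,0]]
    - [[0,0,-0.08],[0,0,0]]
    - [[0,0,-0.09],[0,0,0]]
    - [[0,0,-0.09],[0,0,0]]

```text
time_s: 14.15
position: [0.5715, -0.0858, 0.0859]
tcp_rot: [[0.055, -0.002, -0.999], [0.999, 0.001, 0.055], [0.001, -1.0, 0.002]]
force: [-0.5, -0.6, -3.0]
opening: 0.223
```

```bash
python3 - <<'E'
from h import *
s=st()
c=capture('scene');P=pts(c)
E
```

```text
14.15 pos [0.5715, -0.0858, 0.0859] az 86.87 down [-0.002, 0.001, -1.0] F [-0.5, -0.6, -3.0] open_mm 19.4
```

play_rows:
  commands:
    - [[0,0,-0.006],[0,0,0]]
    - [[0,0,-0.012],[0,0,0]]
    - [[0,0,-0.018],[0,0,0]]
    - [[0,0,-0.021],[0,0,0]]
    - [[0,0,-0.022],[0,0,0]]
    - [[0,0,-0.022],[0,0,0]]

```text
time_s: 14.95
position: [0.5719, -0.0869, 0.0646]
tcp_rot: [[0.056, 0.0, -0.998], [0.998, -0.0, 0.056], [-0.0, -1.0, -0.0]]
force: [0.5, 0.2, -3.8]
opening: 0.22
```

```bash
python3 - <<'E'
from h import *
s=st()
E
```

```text
14.95 pos [0.5719, -0.0869, 0.0646] az 86.8 down [0.0, -0.0, -1.0] F [0.5, 0.2, -3.8] open_mm 19.2
```

play_rows:
  commands:
    - [[0,0,-0.001],[0,0,0]]
    - [[0,0,-0.002],[0,0,0]]
    - [[0,0,-0.002],[0,0,0]]

```text
time_s: 15.32
position: [0.5721, -0.0868, 0.063]
tcp_rot: [[0.056, 0.001, -0.998], [0.998, -0.0, 0.056], [-0.0, -1.0, -0.001]]
force: [-1.2, -0.1, 0.6]
opening: 0.222
```

play_rows:
  commands:
    - [[0,0,0],[0,0,0]]
    - [[0,0,0],[0,0,0]]
    - [[0,0,0],[0,0,0]]
    - [[0,0,0],[0,0,0]]
    - [[0,0,0.02],[0,0,0]]
    - [[0,0,0.05],[0,0,0]]
    - [[0,0,0.09],[0,0,0]]
    - [[0.001,0.04,0.11],[0,0,0]]
    - [[0.002,0.1,0.11],[0,0,0]]
    - [[0.003,0.16,0.11],[0,0,0]]
  gripper: 0.04

```text
time_s: 16.58
position: [0.5751, 0.0744, 0.1732]
tcp_rot: [[0.057, 0.001, -0.998], [0.998, -0.0, 0.057], [0.0, -1.0, -0.001]]
force: [0.3, 0.1, -0.0]
opening: 0.464
```

```bash
cat >> h.py <<'E'
def look(n='top',tag=None):
  c=capture(n);P=pts(c);print(n)
  if tag: save(c,tag)
  for s in samples(c,P):
    if s[2]>.055 and s[3][1]<60 and s[0][0]<.75:print(s)
  m=(abs(P[...,0]-.54)<.055)&(abs(P[...,1]+.145)<.1)&(P[...,2]>.05)&(P[...,2]<.073)
  k,l,t,ce=cv2.connectedComponentsWithStats(m.astype(np.uint8))
  for i in range(1,k):
    if t[i,4]>15: print('packed',P[l==i].mean(0).round(4).tolist(),P[l==i][:,2].max().round(3),t[i,4])
E
python3 - <<'E'
from h import *
s=st();look('top','t7');look('scene')
E
```

```text
16.57 pos [0.5751, 0.0744, 0.1732] az 86.72 down [0.001, -0.0, -1.0] F [0.3, 0.1, -0.0] open_mm 40.4
top
([0.5809, 0.3792, 0.0584], 87, 0.062, [113.0, 17.0, 164.0], [186.0, 223.0])
([0.4731, 0.3493, 0.0588], 83, 0.062, [113.0, 18.0, 166.0], [199.0, 271.0])
packed [0.5723, -0.0879, 0.064] 0.07 70
packed [0.5063, -0.2041, 0.0639] 0.07 77
scene
([0.5764, 0.3803, 0.0586], 119, 0.062, [38.0, 6.0, 136.0], [234.0, 213.0])
([0.4689, 0.3507, 0.0591], 139, 0.063, [47.0, 6.0, 137.0], [206.0, 237.0])
packed [0.5668, -0.0873, 0.0614] 0.069 143
packed [0.5939, -0.2336, 0.0627] 0.073 85
packed [0.5004, -0.2032, 0.0622] 0.069 176
```

play_rows:
  commands:
    - [[0.001,0.06,0],[0,0,0]]
    - [[0.002,0.12,0],[0,0,0]]
    - [[0.003,0.18,0],[0,0,0]]
    - [[0.004,0.24,0],[0,0,0]]
    - [[0.005,0.29,0],[0,0,0]]
    - [[0.005,0.305,0],[0,0,0]]
    - [[0.005,0.305,-0.03],[0,0,0]]
    - [[0.005,0.305,-0.06],[0,0,0]]
    - [[0.005,0.305,-0.075],[0,0,0]]
    - [[0.005,0.305,-0.075],[0,0,0]]

```text
time_s: 17.92
position: [0.5795, 0.3768, 0.0963]
tcp_rot: [[0.057, -0.003, -0.998], [0.998, -0.001, 0.057], [-0.002, -1.0, 0.003]]
force: [0.3, 0.7, 0.2]
opening: 0.463
```

```bash
python3 - <<'E'
from h import *
s=st();look('scene')
E
```

```text
17.93 pos [0.5795, 0.3768, 0.0963] az 86.74 down [-0.003, -0.001, -1.0] F [0.3, 0.7, 0.2] open_mm 40.3
scene
([0.5757, 0.3801, 0.0595], 121, 0.063, [42.0, 7.0, 113.0], [234.0, 214.0])
([0.4686, 0.3507, 0.0593], 137, 0.063, [43.0, 5.0, 109.0], [206.0, 237.0])
packed [0.5667, -0.0872, 0.0613] 0.069 145
packed [0.5942, -0.1949, 0.0624] 0.07 16
packed [0.5938, -0.2361, 0.0621] 0.073 70
packed [0.5003, -0.2032, 0.0623] 0.069 174
```

play_rows:
  commands:
    - [[0,0.002,-0.02],[0,0,0]]
    - [[0,0.002,-0.034],[0,0,0]]
    - [[0,0.002,-0.04],[0,0,0]]
    - [[0,0.002,-0.04],[0,0,0]]

```text
time_s: 18.48
position: [0.5794, 0.38, 0.0567]
tcp_rot: [[0.056, -0.001, -0.998], [0.998, -0.001, 0.056], [-0.001, -1.0, 0.001]]
force: [-0.1, 1.2, 1.1]
opening: 0.461
```

play_rows:
  commands:
    - [[0,0,0],[0,0,0]]
    - [[0,0,0],[0,0,0]]
    - [[0,0,0],[0,0,0]]
    - [[0,0,0],[0,0,0]]
    - [[0,0,0],[0,0,0]]
    - [[0,0,0],[0,0,0]]
  gripper: 0.0

```text
time_s: 19.23
position: [0.5803, 0.3806, 0.0581]
tcp_rot: [[0.056, 0.001, -0.998], [0.998, 0.001, 0.056], [0.001, -1.0, -0.001]]
force: [1.3, 2.7, 4.0]
opening: 0.224
```

```bash
python3 - <<'E'
from h import *
s=st()
E
```

```text
19.23 pos [0.5803, 0.3806, 0.0581] az 86.8 down [0.001, 0.001, -1.0] F [1.3, 2.7, 4.0] open_mm 19.5
```

play_rows:
  commands:
    - [[0,0,0.04],[0,0,0]]
    - [[0,0,0.09],[0,0,0]]
    - [[0,-0.03,0.12],[0,0,0]]
    - [[-0.002,-0.09,0.12],[0,0,0]]
    - [[-0.004,-0.15,0.12],[0,0,0]]
    - [[-0.006,-0.21,0.12],[0,0,0]]
    - [[-0.008,-0.27,0.12],[0,0,0]]
    - [[-0.01,-0.33,0.12],[0,0,0]]
    - [[-0.012,-0.39,0.12],[0,0,0]]
    - [[-0.013,-0.45,0.12],[0,0,0]]

```text
time_s: 20.48
position: [0.5653, -0.0716, 0.1766]
tcp_rot: [[0.056, -0.003, -0.998], [0.998, 0.001, 0.056], [0.0, -1.0, 0.003]]
force: [1.2, 0.2, -2.8]
opening: 0.22
```

play_rows:
  commands:
    - [[-0.001,-0.06,0],[0,0,0]]
    - [[-0.002,-0.12,0],[0,0,0]]
    - [[-0.002,-0.137,0],[0,0,0]]
    - [[-0.002,-0.137,0],[0,0,0]]
    - [[-0.002,-0.137,-0.02],[0,0,0]]
    - [[-0.002,-0.137,-0.04],[0,0,0]]
    - [[-0.002,-0.137,-0.05],[0,0,0]]
    - [[-0.002,-0.137,-0.05],[0,0,0]]

```text
time_s: 21.48
position: [0.5642, -0.205, 0.1267]
tcp_rot: [[0.054, -0.003, -0.999], [0.999, 0.002, 0.054], [0.002, -1.0, 0.003]]
force: [0.7, 0.0, -3.0]
opening: 0.219
```

```bash
python3 - <<'E'
from h import *
s=st();look('scene','s8')
E
```

```text
21.48 pos [0.5642, -0.205, 0.1267] az 86.9 down [-0.003, 0.002, -1.0] F [0.7, 0.0, -3.0] open_mm 19.0
scene
([0.4685, 0.3504, 0.0587], 140, 0.062, [40.0, 5.0, 151.0], [206.0, 238.0])
packed [0.5665, -0.0874, 0.0613] 0.069 147
packed [0.594, -0.2338, 0.0631] 0.073 87
packed [0.5002, -0.2033, 0.0624] 0.069 175
```

play_rows:
  commands:
    - [[0,0,-0.015],[0,0,0]]
    - [[0,0,-0.03],[0,0,0]]
    - [[0,0,-0.04],[0,0,0]]
    - [[0,0,-0.046],[0,0,0]]
    - [[0,0,-0.052],[0,0,0]]
    - [[0,0,-0.058],[0,0,0]]
    - [[0,0,-0.061],[0,0,0]]
    - [[0,0,-0.0615],[0,0,0]]

```text
time_s: 22.52
position: [0.5649, -0.2068, 0.066]
tcp_rot: [[0.056, -0.0, -0.998], [0.998, 0.0, 0.056], [0.0, -1.0, 0.0]]
force: [-0.8, -0.4, -4.0]
opening: 0.22
```

```bash
python3 - <<'E'
from h import *
s=st()
E
```

```text
22.52 pos [0.5649, -0.2068, 0.066] az 86.8 down [-0.0, 0.0, -1.0] F [-0.8, -0.4, -4.0] open_mm 19.1
```

play_rows:
  commands:
    - [[0,0,-0.001],[0,0,0]]
    - [[0,0,-0.0022],[0,0,0]]
    - [[0,0,-0.0022],[0,0,0]]

```text
time_s: 22.9
position: [0.565, -0.2069, 0.0641]
tcp_rot: [[0.056, 0.0, -0.998], [0.998, -0.0, 0.056], [-0.0, -1.0, -0.0]]
force: [-1.2, 0.7, -1.5]
opening: 0.221
```

play_rows:
  commands:
    - [[0,0,0],[0,0,0]]
    - [[0,0,0],[0,0,0]]
    - [[0,0,0],[0,0,0]]
    - [[0,0,0],[0,0,0]]
    - [[0,0,0.02],[0,0,0]]
    - [[0,0,0.05],[0,0,0]]
    - [[0,0,0.09],[0,0,0]]
    - [[0,0.04,0.11],[0,0,0]]
    - [[0,0.1,0.11],[0,0,0]]
    - [[-0.01,0.16,0.11],[0,0,0]]
  gripper: 0.04

```text
time_s: 24.15
position: [0.5557, -0.0458, 0.1746]
tcp_rot: [[0.057, 0.003, -0.998], [0.998, -0.0, 0.057], [-0.0, -1.0, -0.003]]
force: [1.5, 0.4, -1.0]
opening: 0.461
```

play_rows:
  commands:
    - [[-0.02,0.06,0],[0,0,0]]
    - [[-0.03,0.12,0],[0,0,0]]
    - [[-0.04,0.18,0],[0,0,0]]
    - [[-0.05,0.24,0],[0,0,0]]
    - [[-0.05,0.24,0],[0,0,0]]

```text
time_s: 24.78
position: [0.5034, 0.1971, 0.174]
tcp_rot: [[0.049, -0.0, -0.999], [0.999, 0.001, 0.049], [0.001, -1.0, 0.0]]
force: [-0.0, 0.1, -0.3]
opening: 0.458
```

```bash
python3 - <<'E'
from h import *
s=st();look('top','t9');look('scene')
E
```

```text
24.77 pos [0.5034, 0.1971, 0.174] az 87.19 down [-0.0, 0.001, -1.0] F [-0.0, 0.1, -0.3] open_mm 39.8
top
packed [0.5722, -0.0879, 0.0642] 0.069 71
packed [0.5654, -0.2074, 0.0628] 0.069 80
packed [0.5062, -0.2041, 0.0634] 0.069 80
scene
([0.469, 0.3506, 0.0589], 139, 0.062, [43.0, 6.0, 137.0], [206.0, 237.0])
packed [0.5665, -0.0873, 0.0615] 0.069 144
packed [0.5938, -0.2323, 0.0593] 0.073 56
packed [0.5608, -0.2068, 0.0612] 0.07 193
packed [0.5003, -0.2032, 0.0624] 0.069 176
```

play_rows:
  commands:
    - [[-0.01,0.05,0],[0,0,0]]
    - [[-0.02,0.1,0],[0,0,0]]
    - [[-0.03,0.145,0],[0,0,0]]
    - [[-0.033,0.156,0],[0,0,0]]
    - [[-0.033,0.156,-0.03],[0,0,0]]
    - [[-0.033,0.156,-0.06],[0,0,0]]
    - [[-0.033,0.156,-0.075],[0,0,0]]
    - [[-0.033,0.156,-0.075],[0,0,0]]
    - [[-0.033,0.156,-0.075],[0,0,0]]

```text
time_s: 26.0
position: [0.473, 0.3489, 0.0998]
tcp_rot: [[0.057, 0.002, -0.998], [0.998, 0.001, 0.057], [0.001, -1.0, -0.002]]
force: [0.4, -0.1, 0.6]
opening: 0.461
```

```bash
python3 - <<'E'
from h import *
s=st();look('scene')
E
```

```text
26.0 pos [0.473, 0.3489, 0.0998] az 86.75 down [0.002, 0.001, -1.0] F [0.4, -0.1, 0.6] open_mm 40.1
scene
([0.4685, 0.3508, 0.0588], 141, 0.062, [35.0, 7.0, 113.0], [206.0, 238.0])
packed [0.5668, -0.0872, 0.0613] 0.069 145
packed [0.5629, -0.2062, 0.0608] 0.069 209
packed [0.5938, -0.234, 0.0621] 0.073 77
packed [0.5002, -0.2032, 0.0623] 0.069 176
```

play_rows:
  commands:
    - [[-0.0005,0.0015,-0.02],[0,0,0]]
    - [[-0.0005,0.0015,-0.036],[0,0,0]]
    - [[-0.0005,0.0015,-0.043],[0,0,0]]
    - [[-0.0005,0.0015,-0.043],[0,0,0]]

```text
time_s: 26.55
position: [0.4711, 0.3506, 0.0555]
tcp_rot: [[0.056, -0.001, -0.998], [0.998, -0.0, 0.056], [-0.0, -1.0, 0.001]]
force: [0.0, -0.2, 0.7]
opening: 0.457
```

play_rows:
  commands:
    - [[0,0,0],[0,0,0]]
    - [[0,0,0],[0,0,0]]
    - [[0,0,0],[0,0,0]]
    - [[0,0,0],[0,0,0]]
    - [[0,0,0],[0,0,0]]
    - [[0,0,0],[0,0,0]]
  gripper: 0.0

```text
time_s: 27.3
position: [0.4718, 0.3511, 0.0563]
tcp_rot: [[0.056, 0.001, -0.998], [0.998, 0.001, 0.056], [0.001, -1.0, -0.001]]
force: [0.5, 2.4, 3.6]
opening: 0.225
```

```bash
python3 - <<'E'
from h import *
s=st()
E
```

```text
27.3 pos [0.4718, 0.3511, 0.0563] az 86.8 down [0.001, 0.001, -1.0] F [0.5, 2.4, 3.6] open_mm 19.6
```

play_rows:
  commands:
    - [[0,0,0.04],[0,0,0]]
    - [[0,0,0.09],[0,0,0]]
    - [[0.002,-0.03,0.12],[0,0,0]]
    - [[0.008,-0.09,0.12],[0,0,0]]
    - [[0.014,-0.15,0.12],[0,0,0]]
    - [[0.02,-0.21,0.12],[0,0,0]]
    - [[0.025,-0.27,0.12],[0,0,0]]
    - [[0.03,-0.33,0.12],[0,0,0]]
    - [[0.036,-0.39,0.12],[0,0,0]]
    - [[0.04,-0.434,0.12],[0,0,0]]

```text
time_s: 28.55
position: [0.5103, -0.0858, 0.175]
tcp_rot: [[0.057, -0.003, -0.998], [0.998, 0.0, 0.057], [0.0, -1.0, 0.003]]
force: [0.8, 0.5, -3.8]
opening: 0.218
```

play_rows:
  commands:
    - [[0,0,0],[0,0,0]]
    - [[0,0,0],[0,0,0]]
    - [[0,0,-0.02],[0,0,0]]
    - [[0,0,-0.04],[0,0,0]]
    - [[0,0,-0.05],[0,0,0]]
    - [[0,0,-0.05],[0,0,0]]
    - [[0,0,-0.05],[0,0,0]]

```text
time_s: 29.42
position: [0.5117, -0.083, 0.1263]
tcp_rot: [[0.055, 0.001, -0.998], [0.998, -0.0, 0.055], [-0.0, -1.0, -0.001]]
force: [-0.3, 0.6, -2.8]
opening: 0.216
```

```bash
python3 - <<'E'
from h import *
s=st()
E
```

```text
29.43 pos [0.5117, -0.083, 0.1263] az 86.85 down [0.001, -0.0, -1.0] F [-0.3, 0.6, -2.8] open_mm 18.8
```

play_rows:
  commands:
    - [[0,0,-0.015],[0,0,0]]
    - [[0,0,-0.03],[0,0,0]]
    - [[0,0,-0.04],[0,0,0]]
    - [[0,0,-0.046],[0,0,0]]
    - [[0,0,-0.052],[0,0,0]]
    - [[0,0,-0.058],[0,0,0]]
    - [[0,0,-0.062],[0,0,0]]
    - [[0,0,-0.063],[0,0,0]]
    - [[0,0,-0.064],[0,0,0]]
    - [[0,0,-0.064],[0,0,0]]

```text
time_s: 30.68
position: [0.5115, -0.0833, 0.0623]
tcp_rot: [[0.056, 0.0, -0.998], [0.998, -0.0, 0.056], [-0.0, -1.0, -0.0]]
force: [-0.1, 0.6, -0.3]
opening: 0.224
```

```bash
python3 - <<'E'
from h import *
s=st()
E
```

```text
30.68 pos [0.5115, -0.0833, 0.0623] az 86.81 down [0.0, -0.0, -1.0] F [-0.1, 0.6, -0.3] open_mm 19.5
```

play_rows:
  commands:
    - [[0,0,0],[0,0,0]]
    - [[0,0,0],[0,0,0]]
    - [[0,0,0],[0,0,0]]
    - [[0,0,0],[0,0,0]]
    - [[0,0,0.02],[0,0,0]]
    - [[0,0,0.05],[0,0,0]]
    - [[0,0,0.09],[0,0,0]]
    - [[0,0,0.13],[0,0,0]]
    - [[-0.02,-0.06,0.13],[0,0,-0.18]]
    - [[-0.04,-0.12,0.13],[0,0,-0.36]]
  gripper: 0.04

```text
time_s: 31.92
position: [0.4721, -0.2027, 0.1929]
tcp_rot: [[0.407, 0.002, -0.914], [0.914, -0.002, 0.407], [-0.001, -1.0, -0.003]]
force: [1.2, 0.5, 0.1]
opening: 0.462
```

play_rows:
  commands:
    - [[-0.02,-0.06,0],[0,0,-0.18]]
    - [[-0.04,-0.12,0],[0,0,-0.36]]
    - [[-0.04,-0.12,0],[0,0,-0.54]]
    - [[-0.04,-0.12,0],[0,0,-0.72]]
    - [[-0.04,-0.12,0],[0,0,-0.9]]
    - [[-0.04,-0.12,0],[0,0,-1.08]]
    - [[-0.04,-0.12,0],[0,0,-1.211]]
    - [[-0.04,-0.12,0],[0,0,-1.211]]

```text
time_s: 32.92
position: [0.4317, -0.3218, 0.1918]
tcp_rot: [[0.999, -0.0, 0.054], [-0.054, 0.0, 0.999], [-0.0, -1.0, 0.0]]
force: [-0.7, -0.6, -0.2]
opening: 0.457
```

```bash
python3 - <<'E'
from h import *
s=st();look('top','t10');look('scene','s10')
c=capture('top');P=pts(c)
m=(P[...,2]>.022)&(P[...,2]<.044)&(abs(P[...,0]-.45)<.04)&(abs(P[...,1]-.195)<.06)
print('pull',cv2.minAreaRect(P[m][:,:2].astype(np.float32)),P[m][:,2].max())
E
```

```text
32.92 pos [0.4317, -0.3218, 0.1918] az -3.12 down [-0.0, 0.0, -1.0] F [-0.7, -0.6, -0.2] open_mm 39.8
top
packed [0.5724, -0.0879, 0.0641] 0.069 71
packed [0.5654, -0.2075, 0.0635] 0.069 77
packed [0.5122, -0.0843, 0.0644] 0.069 70
packed [0.5062, -0.2039, 0.0633] 0.07 81
scene
packed [0.5667, -0.0871, 0.0612] 0.068 142
packed [0.5067, -0.0844, 0.0621] 0.069 147
packed [0.5604, -0.2065, 0.0615] 0.07 186
packed [0.5002, -0.2032, 0.0624] 0.07 175
pull ((0.4502687156200409, 0.19318675994873047), (0.06167919188737869, 0.014101756736636162), 86.78436279296875) 0.03846970733393129
```

View pics/t10.png

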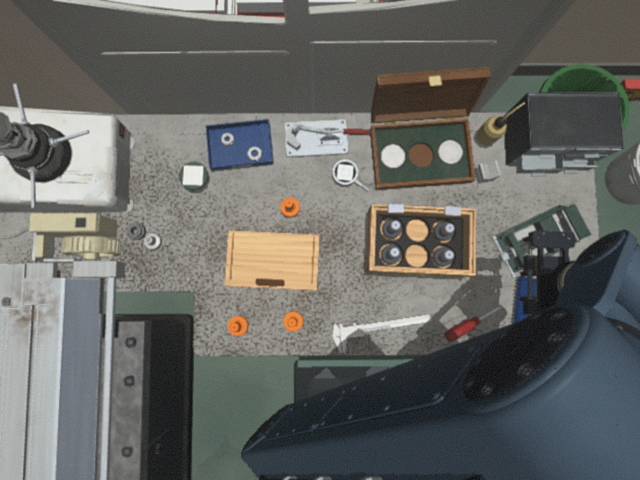

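play_rows:
  commands:
    - [[0.002,0.06,0],[0,0,0]]
    - [[0.004,0.12,0],[0,0,0]]
    - [[0.006,0.18,0],[0,0,0]]
    - [[0.008,0.24,0],[0,0,0]]
    - [[0.01,0.3,0],[0,0,0]]
    - [[0.012,0.36,0],[0,0,0]]
    - [[0.014,0.42,0],[0,0,0]]
    - [[0.016,0.48,0],[0,0,0]]
    - [[0.017,0.516,0],[0,0,0]]
    - [[0.017,0.516,-0.03],[0,0,0]]

```text
time_s: 34.33
position: [0.4508, 0.1972, 0.1634]
tcp_rot: [[0.999, 0.007, 0.05], [-0.05, 0.002, 0.999], [0.007, -1.0, 0.002]]
force: [-0.4, -0.0, -0.4]
opening: 0.462
```

play_rows:
  commands:
    - [[0,0,-0.03],[0,0,0]]
    - [[0,0,-0.06],[0,0,0]]
    - [[0,0,-0.08],[0,0,0]]
    - [[0,0,-0.08],[0,0,0]]
    - [[0,0,-0.08],[0,0,0]]

```text
time_s: 34.95
position: [0.4493, 0.1942, 0.0824]
tcp_rot: [[0.998, 0.001, 0.056], [-0.056, 0.0, 0.998], [0.001, -1.0, 0.0]]
force: [-0.2, 0.3, 0.3]
opening: 0.459
```

```bash
python3 - <<'E'
from h import *
s=st()
E
```

```text
34.95 pos [0.4493, 0.1942, 0.0824] az -3.18 down [0.001, 0.0, -1.0] F [-0.2, 0.3, 0.3] open_mm 39.9
```

play_rows:
  commands:
    - [[-0.0005,0.0005,-0.02],[0,0,0]]
    - [[-0.0005,0.0005,-0.035],[0,0,0]]
    - [[-0.0005,0.0005,-0.044],[0,0,0]]
    - [[-0.0005,0.0005,-0.0465],[0,0,0]]
    - [[-0.0005,0.0005,-0.0465],[0,0,0]]

```text
time_s: 35.58
position: [0.4484, 0.1946, 0.0355]
tcp_rot: [[0.998, 0.0, 0.056], [-0.056, 0.0, 0.998], [0.0, -1.0, 0.0]]
force: [0.2, -0.2, 0.3]
opening: 0.46
```

play_rows:
  commands:
    - [[0,0,0],[0,0,0]]
    - [[0,0,0],[0,0,0]]
    - [[0,0,0],[0,0,0]]
    - [[0,0,0],[0,0,0]]
    - [[0,0,0],[0,0,0]]
    - [[0,0,0],[0,0,0]]
  gripper: 0.0

```text
time_s: 36.33
position: [0.4485, 0.1946, 0.0356]
tcp_rot: [[0.998, 0.0, 0.056], [-0.056, 0.0, 0.998], [0.0, -1.0, 0.0]]
force: [-0.8, -0.1, 2.6]
opening: 0.161
```

```bash
python3 - <<'E'
from h import *
s=st()
E
```

```text
36.33 pos [0.4485, 0.1946, 0.0356] az -3.21 down [0.0, 0.0, -1.0] F [-0.8, -0.1, 2.6] open_mm 14.0
```

play_rows:
  commands:
    - [[0,0,0.02],[0,0,0]]
    - [[0,0,0.06],[0,0,0]]
    - [[0,0,0.11],[0,0,0]]
    - [[0,-0.01,0.16],[0,0,0]]
    - [[0.003,-0.06,0.185],[0,0,0]]
    - [[0.006,-0.12,0.195],[0,0,0]]
    - [[0.01,-0.18,0.195],[0,0,0]]
    - [[0.014,-0.24,0.195],[0,0,0]]
    - [[0.018,-0.3,0.195],[0,0,0]]
    - [[0.02,-0.33,0.195],[0,0,0]]

```text
time_s: 37.58
position: [0.4681, -0.1384, 0.23]
tcp_rot: [[0.998, -0.0, 0.059], [-0.059, -0.0, 0.998], [-0.0, -1.0, -0.0]]
force: [0.5, 0.1, -1.2]
opening: 0.156
```

play_rows:
  commands:
    - [[0,-0.006,0],[0,0,0]]
    - [[0,-0.006,0],[0.006,0.1,0]]
    - [[0,-0.006,0],[0.011,0.2,0]]
    - [[0,-0.006,0],[0.011,0.2,0]]
    - [[0,-0.006,0],[0.011,0.2,0]]

```text
time_s: 38.2
position: [0.4675, -0.1402, 0.23]
tcp_rot: [[0.978, -0.199, 0.055], [-0.054, 0.012, 0.998], [-0.2, -0.98, 0.001]]
force: [0.2, -0.1, -2.4]
opening: 0.161
```

```bash
python3 - <<'E'
from h import *
s=st();look('scene','s11')
E
```

```text
38.2 pos [0.4675, -0.1402, 0.23] az -3.13 down [-0.199, 0.012, -0.98] F [0.2, -0.1, -2.4] open_mm 14.0
scene
packed [0.5667, -0.0874, 0.0612] 0.07 145
packed [0.5069, -0.0843, 0.062] 0.068 145
packed [0.5941, -0.2331, 0.0614] 0.072 78
packed [0.5607, -0.2067, 0.0614] 0.07 191
packed [0.5002, -0.2032, 0.0623] 0.069 176
```

play_rows:
  commands:
    - [[0,0,-0.03],[0,0,0]]
    - [[0,0,-0.06],[0,0,0]]
    - [[0,0,-0.08],[0,0,0]]
    - [[0,0,-0.088],[0,0,0]]
    - [[0,0,-0.088],[0,0,0]]
    - [[0,0,-0.088],[0,0,0]]

```text
time_s: 39.0
position: [0.4688, -0.1416, 0.1432]
tcp_rot: [[0.979, -0.197, 0.056], [-0.055, 0.01, 0.998], [-0.197, -0.98, -0.001]]
force: [0.2, -0.3, -1.7]
opening: 0.156
```

```bash
python3 - <<'E'
from h import *
s=st()
c=capture('scene')
cv2.imwrite('pics/s12c.png',cv2.resize(c['frame'][180:400,340:560,::-1],None,fx=2.7,fy=2.7))
E
```

```text
39.0 pos [0.4688, -0.1416, 0.1432] az -3.22 down [-0.197, 0.01, -0.98] F [0.2, -0.3, -1.7] open_mm 13.6
```

View pics/s12c.png

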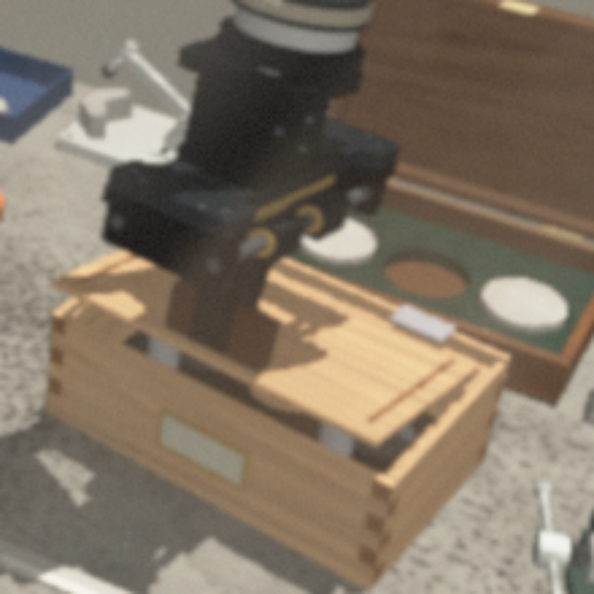

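play_rows:
  commands:
    - [[0,0,-0.006],[0,0,0]]
    - [[0,0,-0.011],[0,0,0]]
    - [[0,0,-0.011],[0,0,0]]
    - [[0,0,-0.011],[0,0,0]]

```text
time_s: 39.55
position: [0.4684, -0.1414, 0.1313]
tcp_rot: [[0.978, -0.199, 0.056], [-0.055, 0.011, 0.998], [-0.199, -0.98, -0.0]]
force: [0.2, 0.6, -1.7]
opening: 0.157
```

```bash
python3 - <<'E'
from h import *
s=st()
E
```

```text
39.55 pos [0.4684, -0.1414, 0.1313] az -3.21 down [-0.199, 0.011, -0.98] F [0.2, 0.6, -1.7] open_mm 13.7
```

play_rows:
  commands:
    - [[0.008,-0.0004,0],[0,0,0]]
    - [[0.015,-0.0008,0],[0,0,0]]
    - [[0.02,-0.0011,0],[0,0,0]]
    - [[0.024,-0.0013,0],[0,0,0]]
    - [[0.026,-0.0015,0],[0,0,0]]
    - [[0.028,-0.0016,0],[0,0,0]]
    - [[0.028,-0.0016,0],[0,0,0]]

```text
time_s: 40.42
position: [0.4964, -0.143, 0.1314]
tcp_rot: [[0.978, -0.199, 0.056], [-0.055, 0.011, 0.998], [-0.199, -0.98, -0.0]]
force: [0.5, -0.2, -1.1]
opening: 0.163
```

```bash
python3 - <<'E'
from h import *
s=st()
E
```

```text
40.42 pos [0.4964, -0.143, 0.1314] az -3.21 down [-0.199, 0.011, -0.98] F [0.5, -0.2, -1.1] open_mm 14.2
```

play_rows:
  commands:
    - [[-0.0025,0,-0.0055],[-0.003,-0.05,0]]
    - [[-0.005,0.0003,-0.011],[-0.006,-0.1,0]]
    - [[-0.006,0.0003,-0.014],[-0.007,-0.125,0]]
    - [[-0.007,0.0004,-0.017],[-0.0085,-0.15,0]]
    - [[-0.008,0.0005,-0.02],[-0.01,-0.175,0]]
    - [[-0.008,0.0005,-0.02],[-0.01,-0.175,0]]

```text
time_s: 41.18
position: [0.4875, -0.1422, 0.1113]
tcp_rot: [[0.998, -0.027, 0.056], [-0.056, 0.002, 0.998], [-0.027, -1.0, 0.0]]
force: [-0.3, -0.1, -1.2]
opening: 0.158
```

```bash
python3 - <<'E'
from h import *
s=st()
E
```

```text
41.17 pos [0.4875, -0.1422, 0.1113] az -3.23 down [-0.027, 0.002, -1.0] F [-0.3, -0.1, -1.2] open_mm 13.7
```

play_rows:
  commands:
    - [[-0.0005,0,-0.0015],[-0.0007,-0.013,0]]
    - [[-0.001,0,-0.003],[-0.0014,-0.026,0]]
    - [[-0.001,0,-0.0037],[-0.0014,-0.026,0]]
    - [[-0.001,0,-0.0037],[-0.0014,-0.026,0]]

```text
time_s: 41.68
position: [0.4874, -0.1425, 0.1077]
tcp_rot: [[0.998, 0.001, 0.056], [-0.056, -0.0, 0.998], [0.001, -1.0, -0.0]]
force: [-0.4, 0.0, -1.2]
opening: 0.161
```

```bash
python3 - <<'E'
from h import *
s=st()
E
```

```text
41.67 pos [0.4874, -0.1425, 0.1077] az -3.21 down [0.001, -0.0, -1.0] F [-0.4, 0.0, -1.2] open_mm 14.0
```

Right at the seat; touch down gently and release.

play_rows:
  commands:
    - [[0,0,-0.0005],[0,0,0]]
    - [[0,0,-0.001],[0,0,0]]
    - [[0,0,-0.001],[0,0,0]]

```text
time_s: 42.05
position: [0.4875, -0.1426, 0.1075]
tcp_rot: [[0.998, 0.002, 0.056], [-0.056, -0.001, 0.998], [0.002, -1.0, -0.001]]
force: [-1.6, 0.8, 5.6]
opening: 0.159
```

play_rows:
  commands:
    - [[0,0,0],[0,0,0]]
    - [[0,0,0],[0,0,0]]
    - [[0,0,0],[0,0,0]]
    - [[0,0,0],[0,0,0]]
    - [[0,0,0.01],[0,0,0]]
    - [[0,0,0.04],[0,0,0]]
    - [[0,0,0.08],[0,0,0]]
    - [[0,0,0.12],[0,0,0]]
    - [[-0.02,0.06,0.12],[0,0,0]]
    - [[-0.03,0.12,0.12],[0,0,0]]
  gripper: 0.05

```text
time_s: 43.3
position: [0.4569, -0.0218, 0.228]
tcp_rot: [[0.998, 0.003, 0.059], [-0.059, -0.001, 0.998], [0.003, -1.0, -0.001]]
force: [0.7, 0.7, -0.7]
opening: 0.574
```

play_rows:
  commands:
    - [[0,0.06,0],[0,0,0]]
    - [[0,0.12,0],[0,0,0]]
    - [[0,0.18,0],[0,0,0]]
    - [[0,0.24,0],[0,0,0]]
    - [[0,0.24,0],[0,0,0]]
    - [[0,0.24,0],[0,0,0]]

```text
time_s: 44.05
position: [0.457, 0.2174, 0.2269]
tcp_rot: [[0.998, 0.001, 0.055], [-0.055, -0.001, 0.998], [0.001, -1.0, -0.001]]
force: [-0.4, 0.6, -0.1]
opening: 0.577
```

```bash
python3 - <<'E'
from h import *
s=st()
for n in('top','scene'):
    c=capture(n);save(c,n+'13');P=pts(c);z=P[...,2]
    x0=P[...,0]-.5386;y0=P[...,1]+.1445;a=np.radians(-3.25);u=x0*np.cos(a)+y0*np.sin(a);v=-x0*np.sin(a)+y0*np.cos(a)
    for nm,ur in(('front',(-.063,-.035)),('mid',(-.02,.02)),('rear',(.03,.05))):
        for vn,vr in (('R',(-.1,-.045)),('L',(.045,.1))):
            m=(u>ur[0])&(u<ur[1])&(v>vr[0])&(v<vr[1])&(z>.05)&(z<.1);print(n,nm,vn,np.median(z[m]).round(4),m.sum())
    m=(abs(u)<.1)&(abs(v)<.1)&(z>.098)&(z<.115);r=cv2.minAreaRect(P[m][:,:2].astype(np.float32));print('pull',r)
c=cv2.imread('pics/scene13.png');cv2.imwrite('pics/s13c.png',cv2.resize(c[210:410,340:560],None,fx=2.7,fy=2.7))
E
```

```text
44.05 pos [0.457, 0.2174, 0.2269] az -3.14 down [0.001, -0.001, -1.0] F [-0.4, 0.6, -0.1] open_mm 50.2
top front R 0.0762 327
top front L 0.0764 329
top mid R 0.0763 455
top mid L 0.0765 453
top rear R 0.0765 225
top rear L 0.0765 227
pull ((0.4894368648529053, -0.14285776019096375), (0.0626230537891388, 0.014305493794381618), 86.80818176269531)
scene front R 0.078 459
scene front L 0.0776 349
scene mid R 0.0781 580
scene mid L 0.0777 429
scene rear R 0.0781 265
scene rear L 0.0775 197
pull ((0.4850074052810669, -0.14119355380535126), (0.06488633155822754, 0.017572125419974327), 86.25446319580078)
```

View pics/s13c.png

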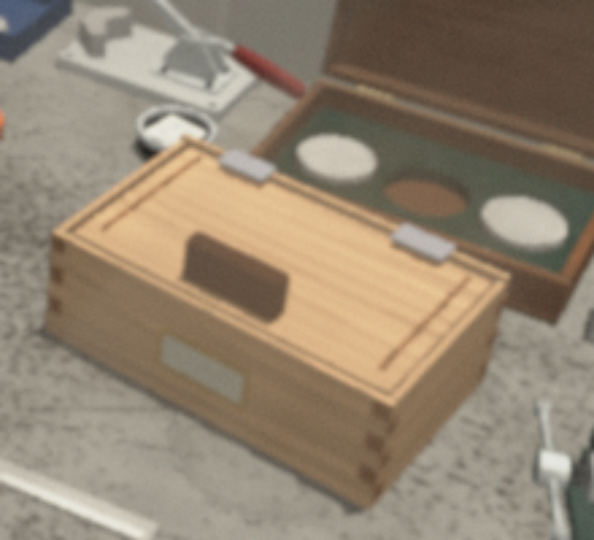

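View pics/top13.png

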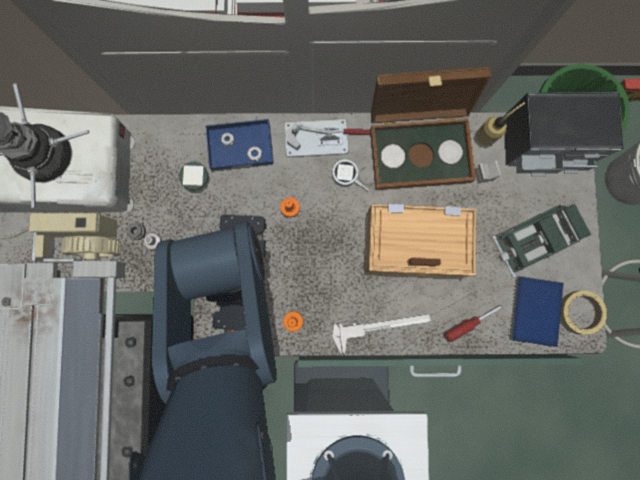

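The cover is flat at 76–78 mm everywhere (77 mm expected), under both clips and inside the lip. Nothing else has moved, so I'm handing in.

```bash
python3 -c "
from rig import *
print(hand_in())"
```

```text
the job is handed in; nothing more can be done
None
```

The three loose steel samples are packed, flange down, in three wells of their own, and the case is closed. I handed in at about 44 s of the 208 s allowed.

- **What I did:** I tipped the cover up by its pull, drew it out from under the clips and laid it flat on the bench. The samples then went into the rear left, rear right and front left wells. Finally I slid the cover's rear edge back under the clips and lowered its front into the rim.
- **Samples:** Only three loose samples were there at the start. One was already packed in the front right well, and I left it there. I saw no sample get knocked aside.
- **Last checks:** Before closing, both cameras showed all four samples in their wells, tops at about 69 mm where 66 mm was expected, a few mm of camera error. After closing, the cover's top read 76–78 mm all over, against 77 mm when seated. The pull is within about 1.5 mm of where it started, and the gripper is clear of everything.
- **Forces:** The highest force I read was about 6 N, when the cover touched down.
- **Left alone:** The arm touched nothing else. In the last picture it hid one of the three orange look-alikes, which had not moved when last seen from above. The tin and the dial indicator looked unmoved.

The two cameras disagreed by 2–5 mm in places. I relied on the top camera and on where the gripper settled when it closed on each part. None of my checks failed.

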